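# Find the left-hand-threaded pepper mill by feel and take its cap off

### The job

Two look-alike grey mills stand on the table; the pepper mill is the one whose cap has a left-hand thread, so feel the caps gently both ways, with just a slight turn, to learn which it is. Unscrew the pepper mill's cap, lift it off and set it down gently, upright, well on the wooden trivet. Never force a cap so hard against its stop that the mill is wrenched round in its foot, leave the other mill closed, and leave everything else where it is.

Things in the scene. Friction and masses are not known exactly. Their poses are not given: they have to be found in the camera images.
- stand_a: Round weighted oak foot of one grey mill, 90 mm across, 14 mm high, fixed to the table. Origin at the centre of its underside on the table, z up; x and y turn with the foot. In its mill, ledges hold the cap down until it is turned about 1.05 rad loose; an end stop follows at 1.35 rad plus play. Past 1.1 rad the cap lifts straight out; raised 30 mm it is clear.
- mill_a: Grey plastic mill standing upright in stand_a, same axis. Origin on the axis 14 mm above the table, z up, x along the foot's x when untwisted. Rubber in the foot lets it twist about the vertical only, 1 rad per 4 N m, and springs back; past 0.22 rad (0.9 N m) it is being wrenched.
- cap_a: Loose twist cap of mill_a, same grey plastic, about 60 g. Origin at the centre of its underside, z up; screwed home at the start, origin 86 mm above the table, x along the foot's x. A knob (see knob_a) on a 19 mm square stem with two lugs at its foot (34 mm across in y, 12 mm wide) that reach 19 mm down into the mill; taken off, it stands on this stem.
- knob_a (a point): Centre of the round ribbed knob of cap_a, 35 mm above the cap's origin: 54 mm across, from 14 mm below to 14 mm above this point, with a 3 mm dome on top. At the start it sits 2 mm above the mill's rim.
- mark_a (a point): Unmarked point on the knob of cap_a, 24 mm from its axis along the cap's +x, 35 mm above the cap's origin; shows how far the cap is turned.
- rim_a (a point): Centre of mill_a's rim, 47 mm across, 105 mm above the table. Its thread is hidden: of mills a and b one is right-hand (loosens counter-clockwise seen from above), one left-hand (loosens clockwise); they swap places at random. 0.07 rad free play each way, then: tightening meets a stop at once; loosening gives at 0.2 N m, turns at that friction and rises 2.2 mm per rad.
- stand_b: Round weighted oak foot of one grey mill, 90 mm across, 14 mm high, fixed to the table. Origin at the centre of its underside on the table, z up; x and y turn with the foot. In its mill, ledges hold the cap down until it is turned about 1.05 rad loose; an end stop follows at 1.35 rad plus play. Past 1.1 rad the cap lifts straight out; raised 30 mm it is clear.
- mill_b: Grey plastic mill standing upright in stand_b, same axis. Origin on the axis 14 mm above the table, z up, x along the foot's x when untwisted. Rubber in the foot lets it twist about the vertical only, 1 rad per 4 N m, and springs back; past 0.22 rad (0.9 N m) it is being wrenched.
- cap_b: Loose twist cap of mill_b, same grey plastic, about 60 g. Origin at the centre of its underside, z up; screwed home at the start, origin 86 mm above the table, x along the foot's x. A knob (see knob_b) on a 19 mm square stem with two lugs at its foot (34 mm across in y, 12 mm wide) that reach 19 mm down into the mill; taken off, it stands on this stem.
- knob_b (a point): Centre of the round ribbed knob of cap_b, 35 mm above the cap's origin: 54 mm across, from 14 mm below to 14 mm above this point, with a 3 mm dome on top. At the start it sits 2 mm above the mill's rim.
- mark_b (a point): Unmarked point on the knob of cap_b, 24 mm from its axis along the cap's +x, 35 mm above the cap's origin; shows how far the cap is turned.
- rim_b (a point): Centre of mill_b's rim, 47 mm across, 105 mm above the table. Its thread is hidden: of mills a and b one is right-hand (loosens counter-clockwise seen from above), one left-hand (loosens clockwise); they swap places at random. 0.07 rad free play each way, then: tightening meets a stop at once; loosening gives at 0.2 N m, turns at that friction and rises 2.2 mm per rad.
- trivet: Round wooden trivet, a flat disc 160 mm across, 12 mm thick, fixed on the table. Origin at the centre of its underside; top face 12 mm above it.
- dinner_plate: stoneware dinner plate, 260 mm across; leave it alone. Origin at the centre of its underside.
- fork: steel fork lying flat, 4 mm thick; leave it alone. Origin at the centre of its underside.
- tumbler: clear glass tumbler, 74 mm across, 95 mm high; leave it alone. Origin at the centre of its underside.
- bowls: stack of three porcelain bowls, 140 mm across, 87 mm high; leave it alone. Origin at the centre of its underside.
- candle_holder: brass candle holder, 72 mm across, 60 mm high; leave it alone. Origin at the centre of its underside.
- salt_dish: small clay dish, 64 mm across, 26 mm high; leave it alone. Origin at the centre of its underside.
- spoon: steel spoon, 160 mm long; leave it alone. Origin at the centre of its underside.
Mind the look-alikes: they are no part of the job. What is shaped like the cap_a but purple is not meant. Leave any green look-alike of the cap_b alone.

How it is judged:
On the way, in this order (a step that is already met when the one before it is completed fails the run):
1. a cap is unscrewed clockwise (turned past about 0.9 rad) while still sitting in its mill (((y of mark_a in the frame of stand_a below -0.0188 m and horizontal distance between cap_a and stand_a below 0.01 m and z of cap_a in the frame of stand_a below 0.096 m) or (y of mark_b in the frame of stand_b below -0.0188 m and horizontal distance between cap_b and stand_b below 0.01 m and z of cap_b in the frame of stand_b below 0.096 m))), for 0.05 s.
2. the cap is lifted clear of the mill ((z of cap_a in the frame of stand_a above 0.11 m or z of cap_b in the frame of stand_b above 0.11 m)), for 0.1 s.
At the end, for the whole second after the job is handed in: The cap with the left-hand thread stands upright (within 0.12 rad) and at rest on the trivet, its centre within 60 mm of the trivet's centre; the other cap is still in its mill, less than 0.6 rad from its starting turn and not lifted (((horizontal distance between cap_a and trivet below 0.06 m and z of cap_a in the frame of trivet between 0.009 and 0.016 m and angle between cap_a's own z axis and vertical below 0.12 rad and linear speed of cap_a below 0.03 m/s and angle between the x axis of cap_b and the x axis of stand_b, either way round below 0.6 rad and horizontal distance between cap_b and stand_b below 0.01 m and z of cap_b in the frame of stand_b between 0.08 and 0.09 m) or (horizontal distance between cap_b and trivet below 0.06 m and z of cap_b in the frame of trivet between 0.009 and 0.016 m and angle between cap_b's own z axis and vertical below 0.12 rad and linear speed of cap_b below 0.03 m/s and angle between the x axis of cap_a and the x axis of stand_a, either way round below 0.6 rad and horizontal distance between cap_a and stand_a below 0.01 m and z of cap_a in the frame of stand_a between 0.08 and 0.09 m))); the robot touches nothing.
It fails at once if a mill is wrenched in its foot (twisted more than 0.22 rad) (angle between the x axis of mill_a and the x axis of stand_a, either way round above 0.22 rad or angle between the x axis of mill_b and the x axis of stand_b, either way round above 0.22 rad).
It fails at once if a cap with an ordinary thread is unscrewed (in its mill, turned counter-clockwise by more than about 0.6 rad) ((y of mark_a in the frame of stand_a above 0.0136 m and horizontal distance between cap_a and stand_a below 0.02 m and z of cap_a in the frame of stand_a between 0.08 and 0.1 m) or (y of mark_b in the frame of stand_b above 0.0136 m and horizontal distance between cap_b and stand_b below 0.02 m and z of cap_b in the frame of stand_b between 0.08 and 0.1 m)).
It fails at once if a cap is let fall instead of set down ((contact force between cap_a and the fingers below 0.05 N and linear speed of cap_a above 0.5 m/s) or (contact force between cap_b and the fingers below 0.05 N and linear speed of cap_b above 0.5 m/s)).
It fails at once if a bystander is moved more than 20 mm (distance of any of dinner_plate, fork, tumbler, bowls, candle_holder, salt_dish, spoon from where it was at the start of the episode above 0.02 m).
It also fails if it takes over 72 s, if anything falls off the work surface, if the arm or the gripper's body presses on something with over 40 N, if the wrist force passes 120 N, or if a joint passes its speed limit or range.

### The arm

A 6-joint arm with a two-finger parallel gripper is mounted at the origin on the work surface. World frame = base frame: x ahead of the robot, y to its left, z up, the work surface at z = 0. Lengths are in m, angles in rad, forces in N, time in s.
With the tool pointing down it reaches from about 0.35 to 0.725 m from the base axis. Payload 6 kg.
Tool frame: the origin (TCP) lies between the finger pads; the fingertips stand 25 mm ahead of it and the grasp point (between the pads) lies 6 mm ahead of it; x points along the fingers, y is the direction in which the jaws open and shut, and the axes are right-handed (so a half turn about x gives the same grasp; the last joint's range is limited). The gripper opens to 85 mm and grips with 20 to 120 N. Pads are 22 mm wide; open, the fingers measure 114 mm over their backs; the gripper's body (76 mm by 85 mm) begins 54 mm behind the grasp point. The pads swing forward as they close: fully open they stand 13 mm farther back than shut.
Start: joints at [1.533, 0.04, 0.085, 0, -1.615, -0.334], TCP at [0.218, 0.559, 0.221] pointing down, gripper open.
Joint ranges: [-2.56, 2.56], [-1.29, 2.01], [-1.08, 1.49], [-3.29, 1.98], [-2.81, -0.18], [-2.99, 2.99]. Speed limits (rad/s): [2.57, 2.57, 3.01, 3.14, 3.14, 3.14].

### API

Orientations are given as a unit quaternion [w, x, y, z].
In Python, from bench import status, eyes, workorder, boxes_of, cut_out, spot_point gives the robot as it stands. The module is installed in compiled form; this text tells all that it offers.
- The arm moves only by the shell command python3 -m handwheel 'ROWS'. ROWS is JSON, a list of rows, each a list of 3 entries, a list of its own where there are three numbers: the shift along the world's x, y, z in mm, then the turn, a rotation vector about the world's x, y, z in degrees, then the opening, from 0 (shut) to 1 (fully open). In form: [[[x, y, z], [ax, ay, az], claw], ...]. A call has 1 to 20 rows; each row is the pose to reach, as a shift and turn from the pose measured when the call began; what a row does not reach only later rows make up. A row lasts 1/12 s, in which the tool goes at most 41.7 mm and 7.16 degrees, less where a joint would pass 70% of its speed; a pose out of reach is approached as far as the arm can. A call with a gripper value outside its range is refused whole. The fingers move at their own pace and stop on an object; the grip force is fixed at half the most. Time passes only in rows, so rows that repeat a pose let the fingers close. It gives the time, the measured TCP pose, the force and the opening at its end, in the units of the state.
- status.get_obs(): the state, without advancing time (a new reading comes with each control period).
- eyes.grab_frame(name): name is "side" or "top"; returns (picture, depth): 384x512x3 uint8, red, green, blue; 384x512 float32, m along the optical axis (not along the pixel's ray), 0 where there is no reading.
- eyes.camera_params(name): a dict with "camera_matrix" (3x3 intrinsics, pixels), "R" (3x3) and "t" (3): a world point X has camera coordinates R X + t. Camera axes: x right, y down, z forward; pixel columns grow to the right and rows downward; lengths in m; the calibration is good to about 2 mm. A picture is of the moment at which its call begins. camera_params takes no time and is no camera call.
- workorder.hand_in(): hands the job in, once; it reports no verdict.
Trained networks look in the newest picture that a camera, given by its name, has taken for a name from the list of things; names that differ only in an ending like _2 or _b are one class to them, and where a whole thing is asked for, a point or a joint stands for the part that bears it (a point fixed in the world has none). Each returns a list of dicts, best first, with "conf" (0 to 1); they miss things now and then, are a little off and sometimes report something else, mostly with a low value. They report only what shows in the picture. A call takes as long as a camera call. They do not tell look-alikes from the thing itself.
- boxes_of(camera, thing): "extent" ([left, top, right, bottom] in pixels, round what is visible of it).
- cut_out(camera, thing): "mask" (384x512 bool, what is visible of it) and "extent" ([left, top, right, bottom] in pixels, round what is visible of it).
- spot_point(camera, thing): "pixel" ([column, row] in pixels: a listed point, or the origin of a listed thing).
The state is a dict: "time_s": time; "joint_positions": joint angles; "joint_vel": joint speeds; "joint_efforts": joint torques, N m; "ee_pos": TCP position; "tcp_rot": TCP orientation; "ft_force": force on the tool from outside, world axes, zero at the start; "moment": the same for the moment, N m; "opening": opening from 0.0 (shut) to 1.0 (fully open).
Only numpy, scipy, OpenCV 4.12 (cv2) and the standard library are available. Lean on these libraries where they do the work, as an engineer would, in place of code of your own. Each camera call takes 0.05 s, during which the arm holds its last target.

## Working session

There is one attempt and no reset: what is moved stays moved. The work goes in short steps, Python scripts to look and compute and a shell command to move; the robot and the scene stay as the last step left them, time stands still between calls to the robot, and variables do not carry over. Pictures are saved under pics/ and viewed, and the job is handed in when it is done.

```bash
mkdir -p pics; cat > h.py <<'E'
import numpy as np, cv2
from bench import status, eyes, workorder, boxes_of, cut_out, spot_point
def cam(n):
    p=eyes.camera_params(n); return [np.array(p[k],float) for k in("camera_matrix","R","t")]
def back(n,px,d):
    K,R,t=cam(n); r=np.linalg.inv(K)@np.array([px[0],px[1],1.0]); return R.T@(r*d-t)
def onz(n,px,z):
    K,R,t=cam(n); r=R.T@(np.linalg.inv(K)@np.array([px[0],px[1],1.0])); c=-R.T@t
    return c+r*(z-c[2])/r[2]
def save(n,f):
    im,d=eyes.grab_frame(n); cv2.imwrite('pics/'+f,im[:,:,::-1]); return im,d
E
python3 - <<'E'
from h import *
np.set_printoptions(precision=3,suppress=True)
print(status.get_obs())
for n in("top","side"):
    im,d=save(n,n+'0.png')
    K,R,t=cam(n); print(n,-R.T@t,R)
    for th in("knob_a","trivet","stand_a","rim_a","mark_a"):
        for r in spot_point(n,th):
            p=r["pixel"]; z=dict(knob_a=.121,trivet=0.0,stand_a=0.0,rim_a=.105,mark_a=.121)[th]
            print(n,th,round(r["conf"],2),np.round(p,1),onz(n,p,z))
E
```

```text
{'time_s': 0.0, 'joint_positions': array([ 1.533,  0.041,  0.084, -0.   , -1.616, -0.334]), 'joint_vel': array([ 0.   ,  0.001, -0.001, -0.002,  0.001,  0.001]), 'joint_efforts': array([ -0.001, -36.82 ,  34.742,   6.933,  -0.005,   0.   ]), 'ee_pos': array([0.218, 0.559, 0.22 ]), 'tcp_rot': array([ 0.13 , -0.695,  0.131,  0.695]), 'ft_force': array([-0.041, -0.148, -0.351]), 'moment': array([-0.021,  0.025,  0.025]), 'opening': 0.9986693287624544}
top [0.325 0.031 1.416] [[ 0.006 -1.    -0.009]
 [-0.987 -0.005 -0.162]
 [ 0.162  0.01  -0.987]]
top knob_a 0.8 [223.  220.6] [0.46  0.141 0.121]
top knob_a 0.8 [369.5 207. ] [ 0.501 -0.273  0.121]
top knob_a 0.55 [211.1 265.2] [0.336 0.172 0.121]
top knob_a 0.54 [336.4 204.5] [ 0.508 -0.18   0.121]
top trivet 0.79 [273.1 183.3] [ 0.591 -0.003  0.   ]
top stand_a 0.59 [329.9 210. ] [ 0.508 -0.179  0.   ]
top stand_a 0.56 [226.8 227. ] [0.453 0.14  0.   ]
top rim_a 0.75 [119.3 187.5] [0.557 0.446 0.105]
top rim_a 0.6 [221.8 221. ] [0.461 0.146 0.105]
top rim_a 0.6 [270.4 230.4] [0.435 0.007 0.105]
top rim_a 0.49 [330.8 209.9] [ 0.494 -0.166
[... 447 characters left out ...]
] [ 0.501 -0.203  0.121]
side knob_a 0.7 [332.2 261.3] [0.346 0.255 0.121]
side knob_a 0.62 [287.3 225.8] [0.463 0.138 0.121]
side trivet 0.95 [253.2 211.8] [ 0.572 -0.025  0.   ]
side stand_a 0.83 [286.2 253. ] [0.46  0.144 0.   ]
side stand_a 0.56 [272.3 182.7] [ 0.509 -0.176  0.   ]
side stand_a 0.33 [289.9 235.3] [0.447 0.072 0.   ]
side rim_a 0.81 [286.6 228.4] [0.464 0.134 0.105]
side rim_a 0.52 [272.  161.4] [ 0.513 -0.172  0.105]
side rim_a 0.19 [201.9 291.2] [0.679 0.353 0.105]
side mark_a 0.76 [283.1 220.1] [0.475 0.117 0.121]
side mark_a 0.74 [270.4 158.4] [ 0.519 -0.168  0.121]
side mark_a 0.7 [331.1 252.6] [0.347 0.227 0.121]
side mark_a 0.62 [267.2 158.6] [ 0.53  -0.167  0.121]
```

View pics/top0.png

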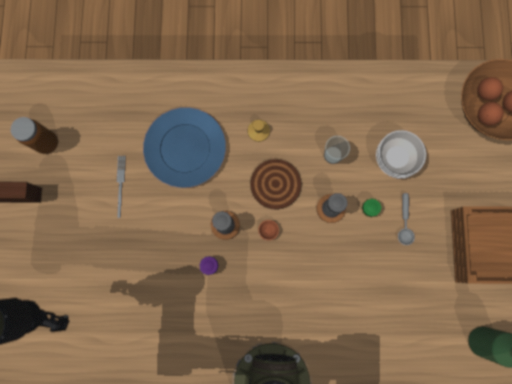

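View pics/side0.png

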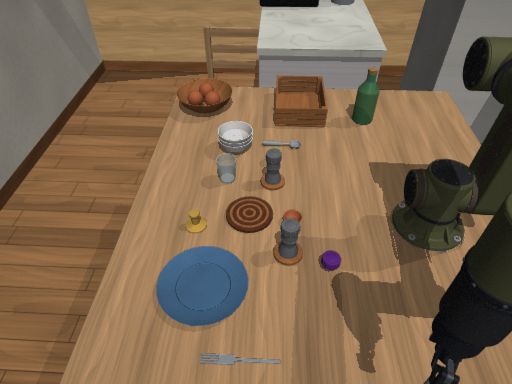

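The top view shows the grey mills at (223,221) and (336,205), the trivet at (275,184), and the purple and green decoys at (209,265) and (372,208). Next I'll refine the positions with depth.

```bash
python3 - <<'E'
from h import *
np.set_printoptions(precision=4,suppress=True)
def cloud(n):
    im,d=eyes.grab_frame(n); K,R,t=cam(n)
    v,u=np.mgrid[0:384,0:512]; r=np.stack([u,v,np.ones_like(u)],-1)@np.linalg.inv(K).T
    return im,((r*d[...,None]-t)@R),d>0
for n in("top","side"):
    im,P,ok=cloud(n)
    for nm,c in(("M1",(.46,.141)),("M2",(.508,-.179))):
        s=ok&(np.hypot(P[...,0]-c[0],P[...,1]-c[1])<.05)
        k=P[s&(P[...,2]>.125)]; f=P[s&(P[...,2]>.008)&(P[...,2]<.02)]
        for q,a in(("knob",k),("foot",f)):
            if len(a)>3:
                e=cv2.minEnclosingCircle(a[:,:2].astype(np.float32)*1000); print(n,nm,q,len(a),a.mean(0),a.max(0)[2],e)
    s=ok&(P[...,2]>.006)&(P[...,2]<.02)&(np.hypot(P[...,0]-.58,P[...,1]+.01)<.11)
    a=P[s]; print(n,"trivet",len(a),np.median(a,0),cv2.minEnclosingCircle(a[:,:2].astype(np.float32)*1000))
    for th in("trivet","knob_a"):
        for m in cut_out(n,th):
            (c,r)=cv2.minEnclosingCircle(np.argwhere(m["mask"])[:,::-1].astype(np.float32)); q=P[m["mask"]&ok]
            print(n,th,round(m["conf"],2),m["extent"],q.mean(0),q.min(0),q.max(0))
E
```

```text
top M1 knob 297 [0.4592 0.1445 0.1363] 0.1441471724091494 ((459.8446960449219, 145.053466796875), 28.460487365722656)
top M1 foot 269 [0.4496 0.1372 0.0141] 0.019859379481118697 ((460.1715393066406, 142.27536010742188), 46.88616943359375)
top M2 knob 297 [ 0.5128 -0.1789  0.1361] 0.14417623611448235 ((513.8914184570312, -179.81248474121094), 27.825563430786133)
top M2 foot 264 [ 0.5018 -0.17    0.0143] 0.019906707946119328 ((509.67388916015625, -181.10406494140625), 48.071319580078125)
top trivet 2087 [ 0.5868 -0.0086  0.0131] ((580.873291015625, -10.525492668151855), 109.5738296508789)
top trivet 0.93 [248.1, 158.4, 300.8, 210.8] [ 0.5879 -0.0093  0.0128] [ 0.511  -0.0906 -0.0061] [0.6682 0.0727 0.0235]
top trivet 0.6 [209.3, 207.4, 236.0, 228.9] [0.459  0.1445 0.1346] [ 0.4328  0.1179 -0.0044] [0.5034 0.1849 0.1441]
top knob_a 0.88 [327.4, 193.5, 345.1, 215.2] [ 0.5118 -0.1781  0.1348] [ 0.4862 -0.2053  0.111 ] [ 0.5397 -0.1527  0.1442]
top knob_a 0.83 [362.5, 200.1, 378.6, 218.7] [ 0.5096 -0.2936  0.0498] [ 0.4862 -0.3192  0.0276] [ 0.5326 -0.2692  0.0571]
top knob_a 0.7 [211.8, 2
[... 469 characters left out ...]
 0.5088 -0.1736  0.1351] 0.14088388715439862 ((509.5637512207031, -179.00047302246094), 28.480512619018555)
side M2 foot 162 [ 0.5089 -0.1614  0.0147] 0.019901919058408636 ((508.72930908203125, -178.69061279296875), 45.953392028808594)
side trivet 1345 [ 0.5844 -0.0021  0.0134] ((580.2335205078125, 3.25866961479187), 97.00312805175781)
side trivet 0.84 [230.1, 195.9, 275.2, 234.6] [ 0.5844 -0.0007  0.013 ] [ 0.5068 -0.0895 -0.0027] [0.6631 0.072  0.0195]
side knob_a 0.79 [278.1, 217.9, 300.7, 236.0] [0.4584 0.1503 0.1303] [ 0.4309  0.0078 -0.0009] [0.4843 0.1744 0.1418]
side knob_a 0.63 [266.1, 148.5, 284.2, 163.8] [ 0.5085 -0.1682  0.1309] [ 0.4822 -0.201   0.1098] [ 0.5349 -0.1509  0.1409]
```

Cross-checked, mill 1 is at about (0.458, 0.1445), mill 2 at (0.511, -0.179) and the trivet at (0.587, -0.008). The knob tops are near 0.138 as they should be. I'll go above mill 1.

```bash
python3 -m handwheel '[[[20,-35,0],[0,0,0],1],[[40,-70,0],[0,0,0],1],[[60,-104,0],[0,0,0],1],[[80,-138,0],[0,0,0],1],[[100,-173,0],[0,0,0],1],[[120,-207,0],[0,0,0],1],[[140,-242,0],[0,0,0],1],[[160,-276,0],[0,0,0],1],[[180,-311,0],[0,0,0],1],[[200,-345,0],[0,0,0],1],[[220,-380,0],[0,0,0],1],[[240,-414,0],[0,0,0],1],[[240,-414,0],[0,0,0],1],[[240,-414,0],[0,0,0],1]]'; python3 - <<'E'
from h import *
from scipy.spatial.transform import Rotation as Ro
s=status.get_obs(); q=s["tcp_rot"]; print(s["joint_positions"],s["ee_pos"]); print(Ro.from_quat([*q[1:],q[0]]).as_matrix().round(3))
E
```

```text
time_s: 2.07
ee_pos: [0.4586, 0.1431, 0.2206]
tcp_rot: [-0.132, 0.695, -0.132, -0.695]
ft_force: [-0.8, 0.2, 0.3]
opening: 1.002
[ 7.23827050e-01 -2.82558848e-01 -2.09751078e-01  9.98993613e-05
 -1.64369949e+00  4.70756047e-01] [0.45864447 0.14307786 0.22057235]
[[-0.    -0.367 -0.93 ]
 [-0.    -0.93   0.367]
 [-1.     0.    -0.   ]]
```

```bash
python3 -m handwheel '[[[0,1,-25],[0,0,0],1],[[0,1,-50],[0,0,0],1],[[0,1,-70],[0,0,0],1],[[0,1,-82],[0,0,0],1],[[0,1,-92],[0,0,0],1],[[0,1,-92],[0,0,0],1]]'; python3 - <<'E'
from h import *
print(status.get_obs()["moment"])
im,d=save("side","s1.png"); cv2.imwrite("pics/s1z.png",cv2.resize(im[130:300,200:370,::-1],(680,680)))
E
```

```text
time_s: 2.57
ee_pos: [0.4577, 0.1444, 0.1269]
tcp_rot: [0.131, -0.694, 0.132, 0.695]
ft_force: [0.0, 0.7, -0.4]
opening: 1.002
[-0.03829732 -0.02040925 -0.02342539]
```

View pics/s1.png

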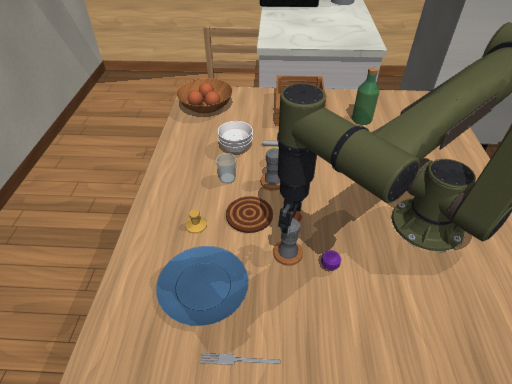

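The gripper straddles the grey knob at (290,228) in the side view, with nothing touching. I'll close it now.

```bash
python3 -m handwheel '[[[0,0,0],[0,0,0],0.7],[[0,0,0],[0,0,0],0.5],[[0,0,0],[0,0,0],0.3],[[0,0,0],[0,0,0],0.3],[[0,0,0],[0,0,0],0.3],[[0,0,0],[0,0,0],0.3]]'; python3 - <<'E'
from h import *
s=status.get_obs();print(s["moment"],s["ft_force"],s["opening"])
E
```

```text
time_s: 3.12
ee_pos: [0.4585, 0.1445, 0.1287]
tcp_rot: [-0.132, 0.695, -0.132, -0.695]
ft_force: [0.3, -0.0, -0.9]
opening: 0.3
[0.00445643 0.0114704  0.0113744 ] [ 0.30939395 -0.01296942 -0.88627557] 0.30029113210156044
```

```bash
python3 - <<'E'
from h import *
a,_=save("side","s2.png"); b,_=save("top","t2.png"); 
cv2.imwrite("pics/z2.png",np.hstack([cv2.resize(x,(400,400),interpolation=cv2.INTER_CUBIC)[:,:,::-1] for x in(a[170:270,240:340],b[170:270,170:270])]))
E
```

```text
(no output)
```

View pics/z2.png

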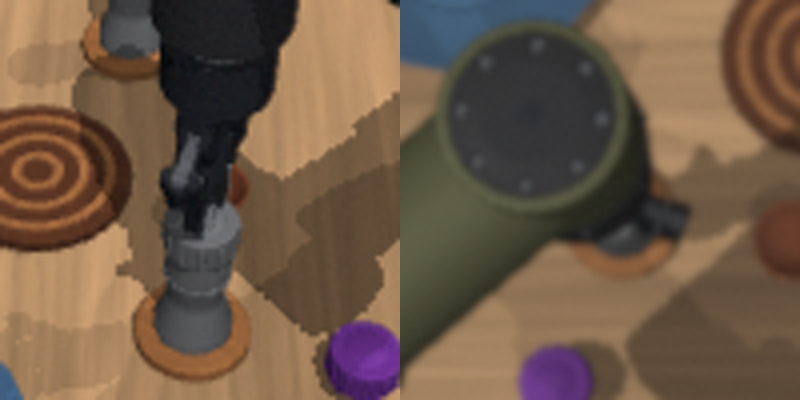

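```bash
python3 - <<'E'
from h import *
K,R,t=cam("side")
c=np.array([.4585,.1445,0]);y=np.array([.367,.93,0])
def pr(X): p=K@(R@X+t); p=p[:2]/p[2]; return np.round((p-[240,170])*4)
for g in(.0127,.03):
  for sgn in(1,-1):
    for z in(.104,.115,.138): print(g,sgn,z,pr(c+sgn*g*y+[0,0,z]))
for z in (.107,.135): print(pr(c+[0,.027,z]),pr(c+[.027,0,z]),pr(c-[.027,0,-z]))
print(status.get_obs())
E
```

```text
0.0127 1 0.104 [188. 258.]
0.0127 1 0.115 [189. 248.]
0.0127 1 0.138 [191. 227.]
0.0127 -1 0.104 [201. 234.]
0.0127 -1 0.115 [202. 224.]
0.0127 -1 0.138 [204. 203.]
0.03 1 0.104 [179. 275.]
0.03 1 0.115 [180. 266.]
0.03 1 0.138 [182. 244.]
0.03 -1 0.104 [209. 217.]
0.03 -1 0.115 [210. 207.]
0.03 -1 0.138 [212. 186.]
[195. 272.] [157. 242.] [232. 245.]
[198. 247.] [159. 216.] [235. 219.]
{'time_s': 3.2167, 'joint_positions': array([ 7.26596843e-01, -2.78915097e-01, -3.74011252e-01,  3.03596682e-04,
       -1.47636782e+00,  4.68851246e-01]), 'joint_vel': array([ 0.00089159,  0.00190119, -0.00150875, -0.00040665, -0.00089039,
        0.00051536]), 'joint_efforts': array([ 4.93991349e-03, -2.06608969e+01,  3.46647549e+01,  6.91521496e+00,
       -2.70573662e-03, -1.12929031e-04]), 'ee_pos': array([0.45842315, 0.14440784, 0.1285482 ]), 'tcp_rot': array([ 0.13166581, -0.69463299,  0.13217021,  0.69475186]), 'ft_force': array([ 0.87956868,  0.22433817, -0.52535938]), 'moment': array([ 0.0101419 , -0.059356  ,  0.01253489]), 'opening': 0.3030558657965038}
```

```bash
python3 - <<'E'
from h import *
im,d=eyes.grab_frame("side")
print(status.get_obs()["opening"])
cv2.imwrite("pics/z3.png",cv2.resize(im[200:245,260:320],(800,600),interpolation=cv2.INTER_NEAREST)[:,:,::-1])
for r in range(206,242,2):
    print(r,[ (int(im[r,c].mean()),*np.round(1000*back("side",(c,r),d[r,c])[1:]).astype(int)) for c in range(282,300,3)])
E
```

```text
0.29921105152526156
206 [(88, np.int64(-57), np.int64(1)), (31, np.int64(182), np.int64(248)), (85, np.int64(183), np.int64(250)), (34, np.int64(187), np.int64(254)), (24, np.int64(169), np.int64(236)), (27, np.int64(169), np.int64(236))]
208 [(89, np.int64(-47), np.int64(1)), (68, np.int64(187), np.int64(246)), (85, np.int64(186), np.int64(245)), (22, np.int64(186), np.int64(245)), (22, np.int64(165), np.int64(224)), (24, np.int64(161), np.int64(221))]
210 [(88, np.int64(-37), np.int64(2)), (97, np.int64(193), np.int64(245)), (58, np.int64(191), np.int64(243)), (15, np.int64(172), np.int64(223)), (28, np.int64(170), np.int64(222)), (25, np.int64(134), np.int64(184))]
212 [(45, np.int64(197), np.int64(241)), (96, np.int64(196), np.int64(240)), (48, np.int64(188), np.int64(233)), (32, np.int64(169), np.int64(213)), (27, np.int64(171), np.int64(215)), (72, np.int64(135), np.int64(178))]
214 [(61, np.int64(203), np.int64(241)), (93, np.int64(202), np.int64(239)), (46, np.int64(204), np.int64(242)), (30, np.int64(172), np.int64(208)), (29, np.int64(173), np.int64(210)), (66, np.int64(130
[... 2186 characters left out ...]
nt64(123)), (69, np.int64(164), np.int64(117))]
236 [(48, np.int64(158), np.int64(99)), (68, np.int64(168), np.int64(112)), (71, np.int64(172), np.int64(116)), (72, np.int64(169), np.int64(113)), (70, np.int64(170), np.int64(115)), (69, np.int64(151), np.int64(93))]
238 [(55, np.int64(158), np.int64(89)), (68, np.int64(167), np.int64(101)), (74, np.int64(167), np.int64(102)), (77, np.int64(166), np.int64(101)), (73, np.int64(165), np.int64(101)), (81, np.int64(154), np.int64(88))]
240 [(59, np.int64(158), np.int64(80)), (70, np.int64(164), np.int64(89)), (76, np.int64(165), np.int64(91)), (78, np.int64(167), np.int64(93)), (74, np.int64(165), np.int64(91)), (129, np.int64(90), np.int64(-1))]
```

View pics/z3.png

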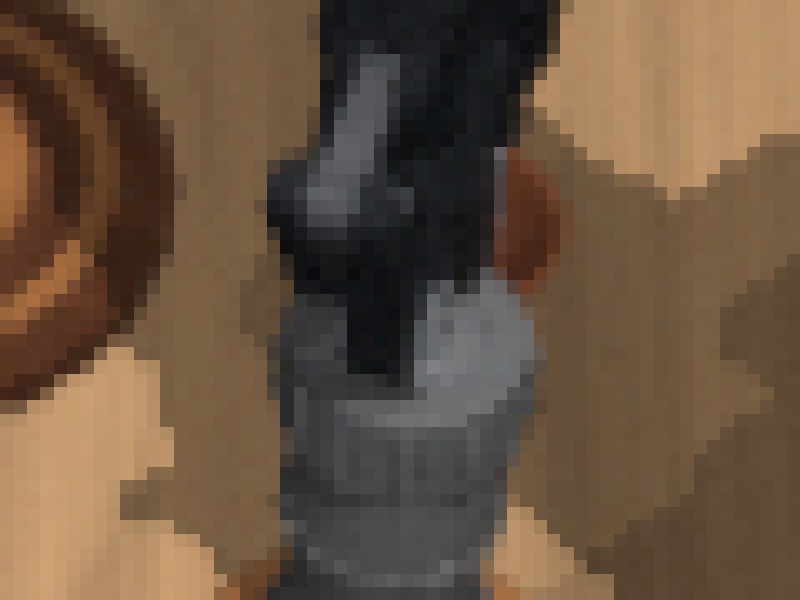

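View pics/s1z.png

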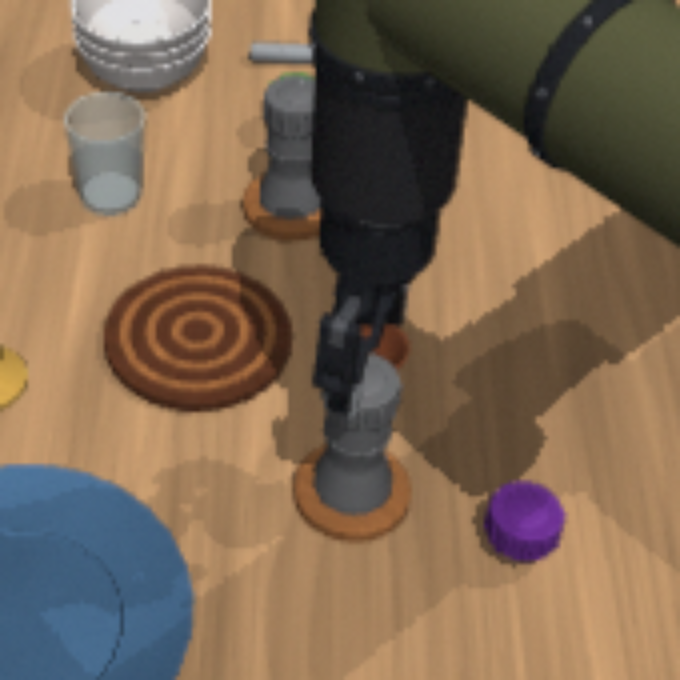

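```bash
python3 -m handwheel '[[[0,0,25],[0,0,0],0.3],[[0,0,50],[0,0,0],0.3],[[0,0,70],[0,0,0],0.6],[[0,0,70],[0,0,0],0.64],[[0,0,70],[0,0,0],0.64],[[0,0,70],[0,0,0],0.64]]'; python3 - <<'E'
from h import *
np.set_printoptions(precision=3,suppress=True)
s=status.get_obs(); print(s["ee_pos"],s["opening"])
im,d=save("side","s4.png"); K,R,t=cam("side")
v,u=np.mgrid[0:384,0:512]; r=np.stack([u,v,np.ones_like(u)],-1)@np.linalg.inv(K).T
P=((r*d[...,None]-t)@R)
m=(d>0)&(np.hypot(P[...,0]-.458,P[...,1]-.1445)<.08)&(P[...,2]>.145)
for z in np.arange(.145,.36,.008):
    a=P[m&(abs(P[...,2]-z)<.004)]
    if len(a): print(round(z,3),len(a),a[:,:2].min(0),a[:,:2].max(0),a[:,:2].mean(0))
cv2.imwrite("pics/z4.png",cv2.resize(im[150:250,240:340],(600,600),interpolation=cv2.INTER_CUBIC)[:,:,::-1])
E
```

```text
time_s: 3.77
ee_pos: [0.4581, 0.1444, 0.1978]
tcp_rot: [0.132, -0.694, 0.132, 0.695]
ft_force: [0.4, -0.4, -1.0]
opening: 0.639
[0.458 0.144 0.198] 0.6386857027380124
0.217 13 [0.434 0.118] [0.472 0.18 ] [0.449 0.143]
0.225 25 [0.435 0.118] [0.476 0.184] [0.457 0.16 ]
0.233 26 [0.433 0.115] [0.476 0.187] [0.458 0.162]
0.241 21 [0.433 0.118] [0.477 0.186] [0.455 0.156]
0.249 10 [0.434 0.117] [0.459 0.181] [0.443 0.139]
0.257 11 [0.429 0.112] [0.483 0.194] [0.449 0.154]
0.265 33 [0.425 0.101] [0.488 0.204] [0.466 0.186]
0.273 35 [0.425 0.1  ] [0.488 0.205] [0.466 0.183]
0.281 40 [0.429 0.125] [0.489 0.207] [0.458 0.176]
0.289 39 [0.43  0.126] [0.489 0.208] [0.466 0.187]
0.297 50 [0.431 0.131] [0.489 0.21 ] [0.467 0.184]
0.305 49 [0.435 0.141] [0.49  0.211] [0.463 0.183]
0.313 84 [0.441 0.151] [0.49  0.211] [0.468 0.189]
0.321 63 [0.444 0.161] [0.488 0.209] [0.47  0.185]
0.329 28 [0.455 0.174] [0.477 0.184] [0.466 0.18 ]
0.337 30 [0.432 0.161] [0.489 0.183] [0.465 0.178]
0.345 74 [0.419 0.153] [0.492 0.184] [0.459 0.174]
0.353 77 [0.421 0.153] [0.492 0.185] [0.458 0.175]
```

View pics/z4.png

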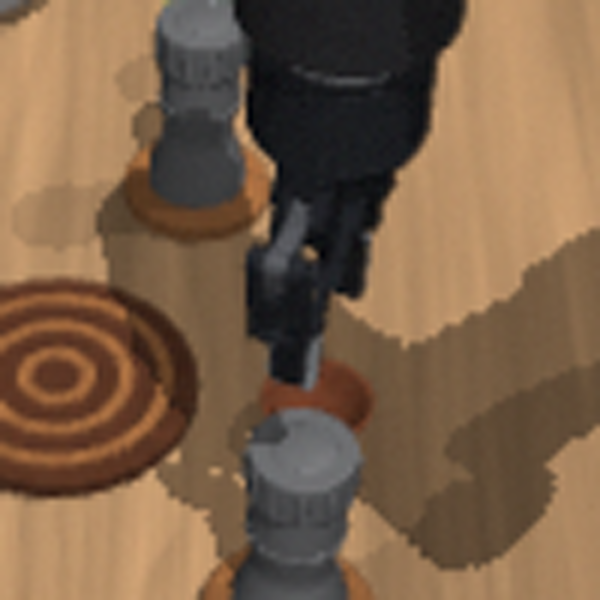

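The measured fingertips sit at about z = 0.213 while the TCP reads 0.198, so they are some 32 mm higher than the stated tool geometry implies. That explains the empty closure above the knob. x and y agree. I'll go down by what the images show, watching the force.

```bash
python3 -m handwheel '[[[0,0,0],[0,0,0],1],[[0,0,0],[0,0,0],1],[[0,0,-30],[0,0,0],1],[[0,0,-55],[0,0,0],1],[[0,0,-75],[0,0,0],1],[[0,0,-90],[0,0,0],1],[[0,0,-100],[0,0,0],1],[[0,0,-100],[0,0,0],1]]'; python3 - <<'E'
from h import *
np.set_printoptions(precision=3,suppress=True)
s=status.get_obs(); print(s["ee_pos"],s["opening"])
im,d=save("side","s5.png"); K,R,t=cam("side")
v,u=np.mgrid[0:384,0:512]; r=np.stack([u,v,np.ones_like(u)],-1)@np.linalg.inv(K).T
P=((r*d[...,None]-t)@R)
m=(d>0)&(np.hypot(P[...,0]-.477,P[...,1]-.19)<.025)&(P[...,2]>.06)
for z in np.arange(.06,.2,.008):
    a=P[m&(abs(P[...,2]-z)<.004)]
    if len(a): print(round(z,3),len(a),a[:,:2].min(0),a[:,:2].max(0),a[:,:2].mean(0))
cv2.imwrite("pics/z5.png",cv2.resize(im[170:270,240:340],(600,600),interpolation=cv2.INTER_CUBIC)[:,:,::-1])
E
```

```text
time_s: 4.48
ee_pos: [0.4568, 0.1436, 0.0946]
tcp_rot: [0.13, -0.693, 0.134, 0.696]
ft_force: [0.4, 0.5, -0.2]
opening: 0.994
[0.457 0.144 0.095] 0.9938285965192408
0.124 6 [0.459 0.185] [0.481 0.195] [0.47 0.19]
0.132 15 [0.46  0.186] [0.482 0.198] [0.471 0.193]
0.14 13 [0.46  0.188] [0.479 0.199] [0.47  0.195]
0.148 6 [0.46 0.19] [0.477 0.198] [0.465 0.194]
0.156 1 [0.464 0.195] [0.464 0.195] [0.464 0.195]
0.164 5 [0.459 0.189] [0.489 0.209] [0.467 0.199]
0.172 33 [0.457 0.181] [0.492 0.214] [0.476 0.205]
0.18 23 [0.455 0.185] [0.492 0.213] [0.474 0.2  ]
0.188 22 [0.452 0.18 ] [0.489 0.214] [0.469 0.198]
0.196 28 [0.455 0.167] [0.49  0.214] [0.477 0.199]
```

View pics/z5.png

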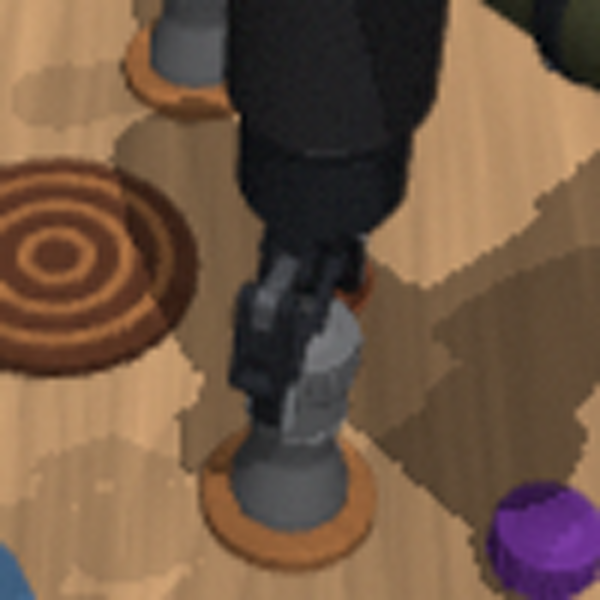

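Now the fingers clearly straddle the knob, with tips near z = 0.12 while open, around (268,425) in the zoom. I'll nudge down and close, commanding fully shut so the stop shows.

```bash
python3 -m handwheel '[[[1,1,-3],[0,0,0],1],[[1,1,-3],[0,0,0],0.7],[[1,1,-3],[0,0,0],0.5],[[1,1,-3],[0,0,0],0.3],[[1,1,-3],[0,0,0],0.3],[[1,1,-3],[0,0,0],0.3],[[1,1,-3],[0,0,0],0.3]]'; python3 - <<'E'
from h import *
s=status.get_obs();print(s["moment"],s["ft_force"],s["opening"],s["ee_pos"])
E
```

```text
time_s: 5.12
ee_pos: [0.459, 0.1451, 0.0945]
tcp_rot: [0.131, -0.694, 0.133, 0.695]
ft_force: [-1.0, 0.5, 5.6]
opening: 0.613
[0.03699539 0.26459195 0.02580468] [-1.02852118  0.53802864  5.59111323] 0.6126978326739544 [0.45904586 0.14506112 0.09453631]
```

Gripped at 0.613, about 52 mm, with little side force. I'll feel clockwise first.

```bash
M(){ python3 -c "
from h import *
s=status.get_obs();print('MZ',s['moment'].round(3),s['joint_positions'][5].round(4))"; }
M; python3 -m handwheel '[[[0,0,0],[0,0,-2],0.3],[[0,0,0],[0,0,-4],0.3],[[0,0,0],[0,0,-4],0.3]]'|tail -2; M
python3 -m handwheel '[[[0,0,0],[0,0,-2],0.3],[[0,0,0],[0,0,-4],0.3],[[0,0,0],[0,0,-4],0.3]]'|tail -2; M
```

```text
MZ [0.037 0.265 0.026] 0.4687
ft_force: [0.5, 0.5, 1.7]
opening: 0.613
MZ [0.115 0.047 0.017] 0.3979
ft_force: [-0.7, -0.1, 0.9]
opening: 0.614
MZ [0.044 0.032 0.194] 0.3284
```

```bash
M(){ python3 -c "
from h import *
s=status.get_obs();print('MZ',s['moment'].round(3),s['joint_positions'][5].round(4))"; }
python3 -m handwheel '[[[0,0,0],[0,0,-2],0.3],[[0,0,0],[0,0,-3],0.3],[[0,0,0],[0,0,-3],0.3]]'|tail -2; M
```

```text
ft_force: [-0.6, -0.4, 1.3]
opening: 0.613
MZ [ 0.024 -0.067  0.325] 0.2771
```

```bash
M(){ python3 -c "
from h import *
s=status.get_obs();print('MZ',s['moment'].round(3),s['joint_positions'][5].round(4))"; }
python3 -m handwheel '[[[0,0,0],[0,0,-2],0.3],[[0,0,0],[0,0,-2],0.3]]'|tail -2; M
python3 -m handwheel '[[[0,0,0],[0,0,4],0.3],[[0,0,0],[0,0,9],0.3],[[0,0,0],[0,0,13],0.3],[[0,0,0],[0,0,13],0.3]]'|tail -2; M
python3 -m handwheel '[[[0,0,0],[0,0,4],0.3],[[0,0,0],[0,0,8],0.3],[[0,0,0],[0,0,8],0.3]]'|tail -2; M
python3 -m handwheel '[[[0,0,0],[0,0,3],0.3],[[0,0,0],[0,0,3],0.3],[[0,0,0],[0,0,3],0.3]]'|tail -2; M
```

```text
ft_force: [-0.4, -0.1, 1.0]
opening: 0.607
MZ [-0.018 -0.049  0.531] 0.2429
ft_force: [-0.9, 0.1, 1.3]
opening: 0.617
MZ [0.101 0.045 0.005] 0.4731
ft_force: [-0.9, 0.7, 2.6]
opening: 0.617
MZ [ 0.003  0.21  -0.24 ] 0.6134
ft_force: [-1.1, -0.5, 2.9]
opening: 0.616
MZ [ 0.065  0.287 -0.224] 0.6623
```

Clockwise hit a stop (0.53 N m and rising), while counter-clockwise gave way at about 0.22 N m. So mill 1 has the ordinary thread. I'll turn its cap back, release and rise.

```bash
python3 -m handwheel '[[[0,0,0],[0,0,-4],0.3],[[0,0,0],[0,0,-8],0.3],[[0,0,0],[0,0,-11],0.3],[[0,0,0],[0,0,-11],0.3],[[0,0,0],[0,0,-11],0.6],[[0,0,0],[0,0,-11],1],[[0,0,0],[0,0,-11],1],[[0,0,0],[0,0,-11],1],[[0,0,0],[0,0,-11],1],[[0,0,20],[0,0,-11],1],[[0,0,50],[0,0,-11],1],[[0,0,85],[0,0,-11],1],[[0,0,120],[0,0,-11],1],[[0,0,120],[0,0,-11],1]]'; python3 -c "
from h import *
im,d=save('side','s6.png')
for n in('side','top'):
  eyes.grab_frame(n)
  for r in spot_point(n,'mark_a'): print(n,r['conf'],onz(n,r['pixel'],.121))"
```

```text
time_s: 8.03
ee_pos: [0.4616, 0.1456, 0.2228]
tcp_rot: [-0.133, 0.698, -0.13, -0.692]
ft_force: [0.4, -0.6, 1.0]
opening: 1.001
side 0.7 [ 0.5380226  -0.16785077  0.121     ]
side 0.62 [0.47619475 0.11538108 0.121     ]
side 0.55 [0.35677238 0.23434325 0.121     ]
top 0.72 [0.33311474 0.16358486 0.121     ]
top 0.59 [ 0.5119603  -0.29356537  0.121     ]
top 0.54 [ 0.56074908 -0.00465611  0.121     ]
top 0.51 [ 0.53207782 -0.18018396  0.121     ]
top 0.5 [ 0.49788804 -0.17124981  0.121     ]
top 0.47 [0.48631991 0.13000332 0.121     ]
```

```bash
python3 -m handwheel '[[[5,-36,0],[0,0,0],1],[[11,-72,0],[0,0,0],1],[[17,-108,0],[0,0,0],1],[[22,-144,0],[0,0,0],1],[[28,-180,0],[0,0,0],1],[[33,-216,0],[0,0,0],1],[[39,-252,0],[0,0,0],1],[[44,-288,0],[0,0,0],1],[[50,-325,0],[0,0,0],1],[[50,-325,0],[0,0,0],1],[[50,-325,0],[0,0,0],1]]'; python3 -c "
from h import *
print(status.get_obs()['joint_positions'])"
```

```text
time_s: 9.2
ee_pos: [0.5078, -0.1818, 0.2112]
tcp_rot: [0.131, -0.692, 0.134, 0.697]
ft_force: [-0.4, -0.0, 0.4]
opening: 1.0
[ 0.03079919 -0.11660596 -0.08547605  0.00231069 -1.60932416  1.16310417]
```

```bash
python3 -m handwheel '[[[4,3,-30],[0,0,0],1],[[4,3,-60],[0,0,0],1],[[4,3,-85],[0,0,0],1],[[4,3,-105],[0,0,0],1],[[4,3,-115],[0,0,0],1],[[4,3,-118],[0,0,0],1],[[4,3,-118],[0,0,0],1]]'; python3 - <<'E'
from h import *
im,d=save("side","s7.png")
cv2.imwrite("pics/z7.png",cv2.resize(im[110:210,220:320],(600,600),interpolation=cv2.INTER_CUBIC)[:,:,::-1])
E
```

```text
time_s: 9.78
ee_pos: [0.5116, -0.1783, 0.093]
tcp_rot: [0.131, -0.692, 0.134, 0.697]
ft_force: [-0.5, -0.2, 0.3]
opening: 0.995
```

View pics/z7.png

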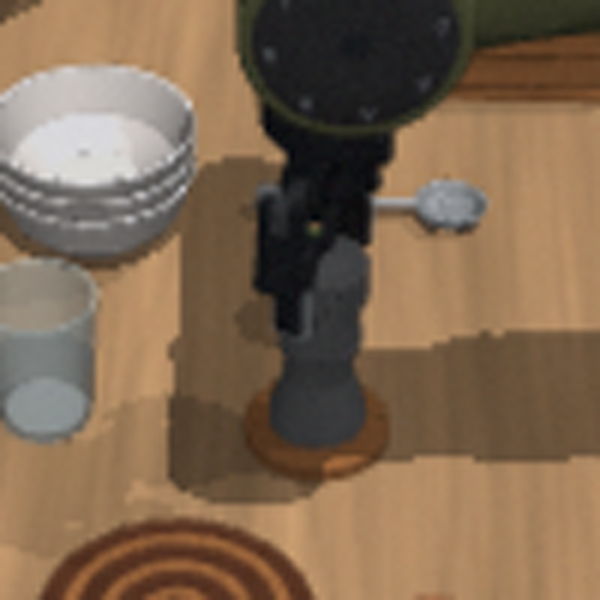

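The fingers straddle mill 2's knob, with the near tip around (290,330) in the zoom. I'll close, then feel clockwise.

```bash
M(){ python3 -c "
from h import *
s=status.get_obs();print('MZ',s['moment'].round(3),s['joint_positions'][5].round(4),s['opening'])"; }
python3 -m handwheel '[[[0,0,0],[0,0,0],0.7],[[0,0,0],[0,0,0],0.5],[[0,0,0],[0,0,0],0.3],[[0,0,0],[0,0,0],0.3],[[0,0,0],[0,0,0],0.3],[[0,0,0],[0,0,0],0.3]]'; M
python3 -m handwheel '[[[0,0,0],[0,0,4],0.3],[[0,0,0],[0,0,8],0.3],[[0,0,0],[0,0,8],0.3]]'|tail -3; M
python3 -m handwheel '[[[0,0,0],[0,0,3],0.3],[[0,0,0],[0,0,3],0.3]]'|tail -3; M
```

```text
time_s: 10.33
ee_pos: [0.5129, -0.1793, 0.0963]
tcp_rot: [0.13, -0.694, 0.134, 0.696]
ft_force: [-2.0, -2.5, 6.0]
opening: 0.611
MZ [-0.43   0.592 -0.031] 1.1567 0.6108341097411433
tcp_rot: [0.081, -0.701, 0.085, 0.703]
ft_force: [-3.5, -1.7, 2.0]
opening: 0.611
MZ [-0.766  1.259 -0.206] 1.298 0.6113593792153799
tcp_rot: [0.063, -0.703, 0.067, 0.705]
ft_force: [-1.9, -0.8, 1.1]
opening: 0.612
MZ [-0.222  0.707 -0.326] 1.3496 0.6118194023793736
```

```bash
M(){ python3 -c "
from h import *
s=status.get_obs();print('MZ',s['moment'].round(3),s['joint_positions'][5].round(4),s['opening'].round(3))"; }
python3 -m handwheel '[[[0,0,0],[0,0,-4],0.3],[[0,0,0],[0,0,-8],0.3],[[0,0,0],[0,0,-12],0.3],[[0,0,0],[0,0,-16],0.3],[[0,0,0],[0,0,-19],0.3],[[0,0,0],[0,0,-19],0.3]]'|tail -3; M
python3 -m handwheel '[[[0,0,0],[0,0,-3],0.3],[[0,0,0],[0,0,-3],0.3]]'|tail -3; M
python3 -m handwheel '[[[0,0,0],[0,0,-3],0.3],[[0,0,0],[0,0,-3],0.3]]'; M
```

```text
tcp_rot: [0.18, -0.682, 0.183, 0.685]
ft_force: [-0.7, 1.3, 0.1]
opening: 0.621
tcp_rot: [0.198, -0.677, 0.202, 0.68]
ft_force: [-1.9, -0.4, 0.1]
opening: 0.611
time_s: 11.58
ee_pos: [0.5124, -0.1795, 0.0969]
tcp_rot: [0.216, -0.671, 0.219, 0.674]
ft_force: [-1.6, -0.0, 0.8]
opening: 0.618Traceback (most recent call last):
  File "<string>", line 3, in <module>
    s=status.get_obs();print('MZ',s['moment'].round(3),s['joint_positions'][5].round(4),s['opening'].round(3))
                                                                                        ^^^^^^^^^^^^^^^^^^
AttributeError: 'float' object has no attribute 'round'
Traceback (most recent call last):
AttributeError: 'float' object has no attribute 'round'
Traceback (most recent call last):
AttributeError: 'float' object has no attribute 'round'
```

```bash
cat > M.py <<'E'
from h import *
s=status.get_obs();print('MZ',s['moment'].round(3),'F',s['ft_force'].round(1),'q6',s['joint_positions'][5].round(4),round(s['opening'],3),s['ee_pos'].round(4),s['time_s'])
E
python3 M.py; python3 -m handwheel '[[[0,0,0],[0,0,-3],0.3],[[0,0,0],[0,0,-3],0.3]]'|tail -3; python3 M.py
```

```text
MZ [-0.034  0.396  0.191] F [-1.6 -0.   0.8] q6 0.909 0.618 [ 0.5124 -0.1795  0.0969] 11.5833
tcp_rot: [0.233, -0.665, 0.237, 0.668]
ft_force: [-1.6, 0.4, 1.1]
opening: 0.617
MZ [-0.088  0.434  0.202] F [-1.6  0.4  1.1] q6 0.8574 0.617 [ 0.5125 -0.1795  0.0971] 11.75
```

It gives at 0.20 N m clockwise and stopped counter-clockwise, so mill 2 is the pepper mill. I'll unscrew on to about -73° in all, rising with the thread.

```bash
python3 -m handwheel '[[[0,0,0],[0,0,-6],0.3],[[0,0,0.5],[0,0,-12],0.3],[[0,0,0.5],[0,0,-18],0.3],[[0,0,1],[0,0,-24],0.3],[[0,0,1],[0,0,-30],0.3],[[0,0,1],[0,0,-30],0.3]]'|tail -3; python3 M.py
python3 -m handwheel '[[[0,0,0],[0,0,-5],0.3],[[0,0,0.5],[0,0,-10],0.3],[[0,0,0.5],[0,0,-16],0.3],[[0,0,1],[0,0,-22],0.3],[[0,0,1],[0,0,-26],0.3],[[0,0,1],[0,0,-26],0.3]]'|tail -3; python3 M.py
```

```text
tcp_rot: [0.399, -0.582, 0.401, 0.585]
ft_force: [1.2, -0.4, -0.3]
opening: 0.613
MZ [-0.203 -0.64   0.127] F [ 1.2 -0.4 -0.3] q6 0.3358 0.613 [ 0.5132 -0.1794  0.0983] 12.25
tcp_rot: [0.52, -0.478, 0.52, 0.48]
ft_force: [4.4, -2.1, -1.7]
opening: 0.611
MZ [-0.915 -1.095  0.197] F [ 4.4 -2.1 -1.7] q6 -0.1137 0.611 [ 0.5138 -0.1797  0.0994] 12.75
```

```bash
python3 -m handwheel '[[[0,0,2],[0,0,0],0.3],[[0,0,4],[0,0,0],0.3],[[0,0,4],[0,0,0],0.3]]'|tail -3; python3 M.py
```

```text
tcp_rot: [0.519, -0.478, 0.52, 0.481]
ft_force: [-0.6, 1.2, 0.6]
opening: 0.613
MZ [ 0.529  0.41  -0.042] F [-0.6  1.2  0.6] q6 -0.111 0.613 [ 0.5134 -0.1797  0.1033] 13.0
```

It lifts freely. I'll raise it.

```bash
python3 -m handwheel '[[[0,0,10],[0,0,0],0.3],[[0,0,25],[0,0,0],0.3],[[0,0,45],[0,0,0],0.3],[[0,0,65],[0,0,0],0.3],[[0,0,80],[0,0,0],0.3],[[0,0,80],[0,0,0],0.3]]'|tail -3; python3 M.py
python3 - <<'E'
from h import *
im,d=save("side","s8.png")
cv2.imwrite("pics/z8.png",cv2.resize(im[80:230,190:340],(600,600),interpolation=cv2.INTER_CUBIC)[:,:,::-1])
E
```

```text
tcp_rot: [0.52, -0.481, 0.518, 0.479]
ft_force: [0.7, -0.5, -1.0]
opening: 0.614
MZ [-0.063 -0.023  0.002] F [ 0.7 -0.5 -1. ] q6 -0.1101 0.614 [ 0.5148 -0.1801  0.1888] 13.5
```

View pics/z8.png

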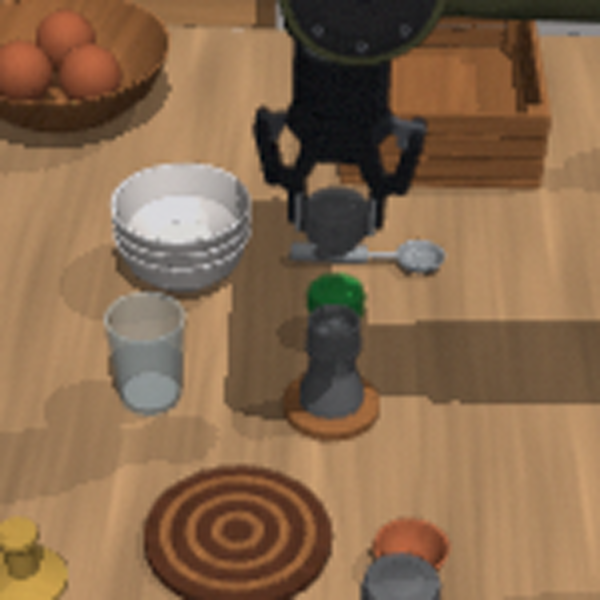

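```bash
python3 -m handwheel '[[[10,25,0],[0,0,0],0.3],[[24,58,0],[0,0,0],0.3],[[36,87,0],[0,0,0],0.3],[[48,116,0],[0,0,0],0.3],[[60,145,0],[0,0,0],0.3],[[68,164,0],[0,0,0],0.3],[[72,174,0],[0,0,0],0.3],[[72,174,0],[0,0,0],0.3],[[72,174,0],[0,0,0],0.3]]'|tail -3; python3 M.py
python3 -m handwheel '[[[0,0,-30],[0,0,0],0.3],[[0,0,-60],[0,0,0],0.3],[[0,0,-90],[0,0,0],0.3],[[0,0,-115],[0,0,0],0.3],[[0,0,-135],[0,0,0],0.3],[[0,0,-148],[0,0,0],0.3],[[0,0,-152],[0,0,0],0.3],[[0,0,-152],[0,0,0],0.3]]'|tail -3; python3 M.py
python3 - <<'E'
from h import *
im,d=save("side","s9.png")
cv2.imwrite("pics/z9.png",cv2.resize(im[150:270,190:310],(600,600),interpolation=cv2.INTER_CUBIC)[:,:,::-1])
E
```

```text
tcp_rot: [0.519, -0.48, 0.519, 0.481]
ft_force: [-0.5, -0.0, -1.2]
opening: 0.618
MZ [-0.087  0.079 -0.039] F [-0.5 -0.  -1.2] q6 -0.4089 0.618 [ 0.5859 -0.0055  0.1858] 14.3
tcp_rot: [0.519, -0.479, 0.519, 0.481]
ft_force: [-1.1, 0.4, 0.6]
opening: 0.61
MZ [-0.016  0.037 -0.019] F [-1.1  0.4  0.6] q6 -0.4081 0.61 [ 0.5853 -0.0064  0.0333] 14.9667
```

View pics/z9.png

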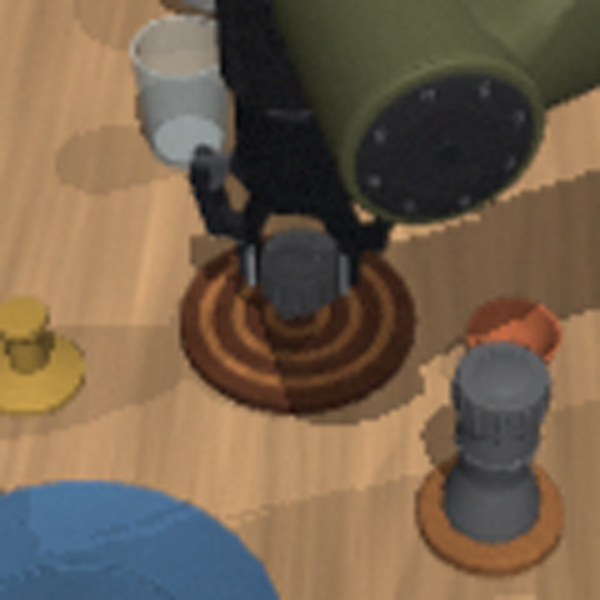

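The cap hangs about 11 mm above the trivet, and near its middle. I'll lower it in small steps by force.

```bash
python3 -m handwheel '[[[1,0,-3],[0,0,0],0.3],[[1,0,-6],[0,0,0],0.3],[[1,0,-7],[0,0,0],0.3],[[1,0,-7],[0,0,0],0.3]]'|tail -3; python3 M.py
python3 -m handwheel '[[[0,0,-1],[0,0,0],0.3],[[0,0,-2],[0,0,0],0.3],[[0,0,-2],[0,0,0],0.3]]'|tail -3; python3 M.py
```

```text
tcp_rot: [0.519, -0.48, 0.519, 0.48]
ft_force: [-0.1, 0.5, -0.5]
opening: 0.615
MZ [-0.02   0.06  -0.026] F [-0.1  0.5 -0.5] q6 -0.4075 0.615 [ 0.5873 -0.006   0.0278] 15.35
tcp_rot: [0.519, -0.48, 0.519, 0.481]
ft_force: [-0.5, 0.4, -0.9]
opening: 0.615
MZ [-0.052  0.006 -0.018] F [-0.5  0.4 -0.9] q6 -0.4075 0.615 [ 0.5872 -0.006   0.0257] 15.6
```

```bash
python3 -m handwheel '[[[0,0,-1],[0,0,0],0.3],[[0,0,-1],[0,0,0],0.3]]'|tail -3; python3 M.py
```

```text
tcp_rot: [0.519, -0.48, 0.519, 0.481]
ft_force: [0.4, 0.3, 0.3]
opening: 0.613
MZ [-0.056 -0.036  0.019] F [0.4 0.3 0.3] q6 -0.4075 0.613 [ 0.5871 -0.006   0.0245] 15.7667
```

```bash
python3 -m handwheel '[[[0,0,-1],[0,0,0],0.3],[[0,0,-1],[0,0,0],0.3]]'|tail -3; python3 M.py;python3 -m handwheel '[[[0,0,-1],[0,0,0],0.3],[[0,0,-1],[0,0,0],0.3]]'|tail -3; python3 M.py
```

```text
tcp_rot: [0.519, -0.48, 0.519, 0.481]
ft_force: [-0.3, -0.6, -1.0]
opening: 0.615
MZ [-0.028  0.016  0.02 ] F [-0.3 -0.6 -1. ] q6 -0.4075 0.615 [ 0.587  -0.0059  0.0232] 15.9333
tcp_rot: [0.519, -0.48, 0.519, 0.481]
ft_force: [-1.3, -0.3, 0.8]
opening: 0.613
MZ [-0.038  0.303 -0.059] F [-1.3 -0.3  0.8] q6 -0.4075 0.613 [ 0.5871 -0.006   0.0226] 16.1
```

```bash
python3 -m handwheel '[[[0,0,-1],[0,0,0],0.3],[[0,0,-1],[0,0,0],0.3]]'|tail -3; python3 M.py
```

```text
tcp_rot: [0.519, -0.48, 0.519, 0.48]
ft_force: [-3.7, 0.1, 5.0]
opening: 0.612
MZ [ 0.151  1.209 -0.02 ] F [-3.7  0.1  5. ] q6 -0.4075 0.612 [ 0.5872 -0.006   0.0226] 16.2667
```

It has touched down with 5 N at the expected height (0.0226). I'll open and withdraw.

```bash
python3 -m handwheel '[[[0,0,0],[0,0,0],0.65],[[0,0,0],[0,0,0],0.7],[[0,0,0],[0,0,0],0.8],[[0,0,0],[0,0,0],0.9],[[0,0,0],[0,0,0],1],[[0,0,0],[0,0,0],1],[[0,0,0],[0,0,0],1]]'|tail -3; python3 M.py
python3 -m handwheel '[[[0,0,8],[0,0,0],1],[[0,0,25],[0,0,0],1],[[0,0,55],[0,0,0],1],[[0,0,90],[0,0,0],1],[[0,0,130],[0,0,0],1],[[0,0,160],[0,0,0],1],[[-20,0,180],[0,0,0],1],[[-60,0,180],[0,0,0],1],[[-100,0,180],[0,0,0],1],[[-130,0,180],[0,0,0],1],[[-130,0,180],[0,0,0],1]]'|tail -3; python3 M.py
python3 - <<'E'
from h import *
np.set_printoptions(precision=4,suppress=True)
for n in("top","side"):
    im,d=save(n,n+"10.png"); K,R,t=cam(n)
    v,u=np.mgrid[0:384,0:512]; r=np.stack([u,v,np.ones_like(u)],-1)@np.linalg.inv(K).T
    P=((r*d[...,None]-t)@R)
    for c in((.587,-.006),(.458,.1445)):
        q=P[(d>0)&(np.hypot(P[...,0]-c[0],P[...,1]-c[1])<.06)]
        h=q[(q[:,2]>.045)&(q[:,2]<.15)]; 
        if len(h): h=h[h[:,2]>np.percentile(h[:,2],99)-.012]; print(n,c,len(h),h.mean(0),cv2.minEnclosingCircle(h[:,:2].astype(np.float32)*1000))
E
```

```text
tcp_rot: [0.519, -0.48, 0.519, 0.48]
ft_force: [0.4, 1.4, 0.0]
opening: 0.996
MZ [-0.01  -0.012 -0.027] F [0.4 1.4 0. ] q6 -0.4075 0.996 [ 0.5871 -0.006   0.0225] 16.85
tcp_rot: [0.521, -0.481, 0.517, 0.48]
ft_force: [0.8, -0.5, 1.9]
opening: 1.003
MZ [ 0.013 -0.256  0.009] F [ 0.8 -0.5  1.9] q6 -0.5092 1.003 [ 0.4542 -0.0064  0.205 ] 17.7667
side (0.587, -0.006) 169 [ 0.5832 -0.0018  0.0625] ((582.775390625, -5.832913875579834), 28.65262222290039)
side (0.458, 0.1445) 243 [0.4569 0.1495 0.1362] ((456.1854248046875, 147.0211181640625), 28.580224990844727)
```

View pics/side10.png

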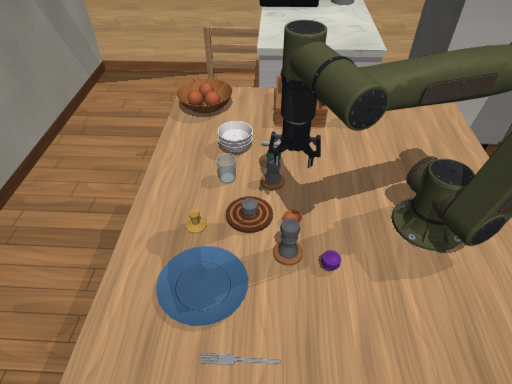

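View pics/top10.png

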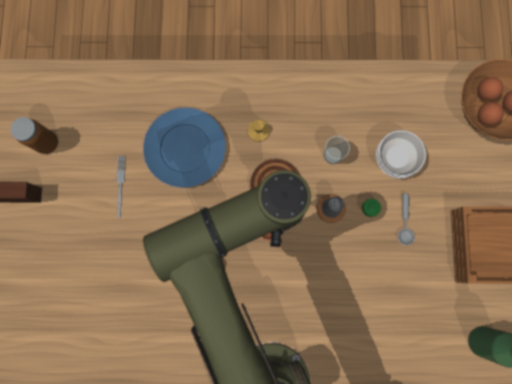

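The side view shows the cap upright at (249,207), near the trivet's centre, with mill 1 closed at (289,230), the bystanders in place and the gripper clear. I'll hand in.

```bash
python3 -c "
from h import *
print(workorder.hand_in())"
```

```text
the job is handed in; nothing more can be done
None
```

I took the pepper mill's cap off and set it upright on the trivet, then handed the job in. The hand-in gives no verdict.

**Which mill:** Mill 1, at about (0.458, 0.145), has the ordinary thread. Clockwise it came up against its stop, with 0.53 N m and still rising, and counter-clockwise it gave at about 0.22 N m. I turned its cap back and left it closed. Mill 2, at about (0.512, -0.179), behaved the other way round: it resisted counter-clockwise (0.33 N m and rising) and turned steadily clockwise at 0.20 N m. That makes it the pepper mill. The largest moment on either mill was 0.53 N m, against the 0.9 N m limit.

**Unscrewing and placing:** I turned the pepper cap about 1.27 rad clockwise, and it lifted straight out without resistance. I lowered it until it touched the trivet with about 5 N, then opened the gripper and withdrew.

**Last checks:**
- **Cap on trivet:** in the side camera its centre is within about 10 mm of the trivet's centre. Its top height is within about 2 mm of what an upright cap should show.
- **Mill 1:** its knob is at the same height as at the start.
- **Other things:** everything else looks in place in the pictures, and the gripper is clear.
- **Not confirmed:** in the last top picture the arm hid the cap and most of the trivet, so the placing is confirmed by the side camera only.

**Disagreement with the description:** the fingertips really sit about 30 mm higher than the TCP reading and the stated tool sizes imply. My first closing on mill 1 therefore went shut just above the knob, with no sign of force. I corrected the height from the depth images.

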